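# Hang up and spray the ear defenders

### The arm

A 7-joint arm with a two-finger parallel gripper is mounted at the origin on the work surface; the furniture and walls round the work are solid. World frame = base frame: x ahead of the robot, y to its left, z up, the work surface at z = 0. Lengths are in m, angles in rad, forces in N, time in s.
With the tool pointing down it reaches from about 0.425 to 0.875 m from the base axis. Payload 4.7 kg.
Tool frame: the origin (TCP) lies on the centre line of the jaws, within the pads' length; the fingertips stand 22 mm ahead of it and the grasp point (between the pads) lies 3 mm ahead of it; z points along the fingers, y is the direction in which the jaws open and shut (so a half turn about z gives the same grasp; the last joint's range is limited). The gripper opens to 87 mm and grips with 3 to 60 N. Pads are 19 mm wide; open, the fingers measure 117 mm over their backs; the gripper's body (75 mm by 190 mm) begins 51 mm behind the grasp point.
Start: joints at [-1.31, 0.321, -0.07, 1.45, 0.023, 1.371, -0.057], TCP at [0.159, 0.63, 0.245] pointing down, gripper open.
Joint ranges: [-2.86, 2.86], [-0.3, 2.09], [-1.38, 1.24], [0.06, 2.45], [-1.56, 4.7], [0.09, 2.05], [-2.69, 2.69]. Speed limits (rad/s): [2.57, 2.57, 3.14, 3.14, 3.14, 3.14, 3.14].

### API

Orientations are given as a rotation vector (axis times angle).
In Python, from bench import ctrl, imaging, close_job, finder gives the robot as it stands. The module is installed in compiled form; this text tells all that it offers.
- The arm moves only by the shell command python3 -m jog 'ROWS' [FORCE]. ROWS is JSON, a list that holds one entry, the list of rows, each a list of 7 numbers: the shift along the tool's x, y, z in cm, then the turn, a rotation vector about the tool's x, y, z in degrees, then the finger opening in cm, from 0 to 8.7. In form: [[[dx, dy, dz, ax, ay, az, claw], ...]]. A call has 1 to 12 rows; each row shifts and turns the commanded pose from where the row before left it, along the tool's axes as they then stand; what a row does not reach is not made up. A row lasts 1/10 s, in which the tool goes at most 50 mm and 8.59 degrees, less where a joint would pass 70% of its speed; a pose out of reach is approached as far as the arm can. A call is refused whole if a number of a shift passes 5 or a number of a turn 8.59, either way. A call with a gripper value outside its range is refused whole. The fingers move at their own pace and stop on an object; FORCE is the grip in N (left out, the last holds). Time passes only in rows, so rows that do not move let the fingers close. It gives the time, the measured TCP pose, the force and the opening at its end, in the units of the state.
- ctrl.get_state(): the state, without advancing time (a new reading comes with each control period).
- imaging.get_image(name): name is "scene" or "top"; returns a dict with "frame" (480x640x3 uint8, red, green, blue), "intrinsics" (3x3 intrinsics, pixels), "pose" (4x4, takes a point from camera to world coordinates). Camera axes: x right, y down, z forward; pixel columns grow to the right and rows downward; lengths in m; the calibration is good to about 2 mm. A picture is of the moment at which its call begins. There is no depth.
- close_job(): hands the job in, once; it reports no verdict.
Trained networks look in the newest picture that a camera, given by its name, has taken for a name from the list of things; names that differ only in an ending like _2 or _b are one class to them, and where a whole thing is asked for, a point or a joint stands for the part that bears it (a point fixed in the world has none). Each returns a list of dicts, best first, with "conf" (0 to 1); they miss things now and then, are a little off and sometimes report something else, mostly with a low value. They report only what shows in the picture. A call takes as long as a camera call.
- finder.trace(label, camera): "region" (480x640 bool, what is visible of it) and "point" ([row, column] as shares, 0 to 1, of the picture: columns of its width, rows of its height, amid what is visible of it).
- finder.spot_point(label, camera): "point" ([row, column] as shares, 0 to 1, of the picture: columns of its width, rows of its height: a listed point, or the origin of a listed thing).
The state is a dict: "time": time; "joint_positions": joint angles; "qd": joint speeds; "joint_torque": joint torques, N m; "position": TCP position; "tool_rot": TCP orientation; "ft_force": force on the tool from outside, world axes, zero at the start; "torque": the same for the moment, N m; "grip_width": opening from 0.0 (shut) to 1.0 (fully open).
Only numpy, scipy, OpenCV 4.12 (cv2) and the standard library are available. Lean on these libraries where they do the work, as an engineer would, in place of code of your own. Each camera call takes 0.05 s, during which the arm holds its last target. There are 200 camera calls.

### The job

The ear defenders on the bench need disinfecting. Hang them by the headband over the bar of the cleaning stand, between its two dark rings, with one ear cup hanging on each side of the bar, and let go. Then press the cap of the stand's spray bottle fully down to spray them and let it spring back up; leave them hanging there at rest and do not disturb the wax tin, the sanding block or the marker pen.

Things in the scene. Friction and masses are not known exactly. Their poses are not given: they have to be found in the camera images.
- ear_defenders: Ear defenders standing on two black ear cups (72 mm tall) joined by an arched grey padded headband; 150 mm tall, 150 along x (cup to cup), 60 along y, 0.24 kg. Origin on the underside midway between the cups, z up. The band is 26 mm wide along y (grasp across it at the crown), 14 mm thick; crown top 150, underside 136 mm up. 70 mm gap between the cups, so the bar passes along y.
- band_top (a point): Middle of the top of the headband's crown, 150 mm above the ear defenders' origin; axes as the ear defenders'.
- band_under (a point): Middle of the underside of the headband's crown, 14 mm below band_top: the spot that rests on the bar. Fingers that reach lower than this while they grasp the band would meet the bar.
- stand: Fixed stand: grey plate 250x290x10 mm, two posts 160 mm tall, 240 mm apart, with a level 18 mm round steel bar between them; white spray bottle (60 mm diameter) clamped 150 mm behind the bar, nozzle towards it. Origin at bench level under the bar's middle; y along the bar, x from bar to bottle. Two dark rings on the bar, 6 mm wide, at y = 45 and -45 mm.
- bar_top (a point): Top of the bar midway between the two rings, 159 mm above the bench; axes as the stand's.
- cap_top (a point): Middle of the flat top of the spray bottle's grey round cap (30 mm diameter), 135 mm above the bench when up, on the bottle's axis; moves with the cap.
- cap (a joint): Travel of the sprung spray cap in m: 0 up, 0.006 fully down; about 2 N to start moving it, 5 N fully down; springs back.
- wax_tin: Bystander: round flat tin with red lid, 70 mm diameter, 43 mm high; origin on the underside.
- sanding_block: Bystander: brown block 125 x 88 x 34 mm; origin on the underside.
- marker: Bystander: white marker pen with black cap, lying, about 140 mm long, 20 mm thick; origin on the underside.

How it is judged:
By the outcome, as a careful person would: the job done as asked, in the order asked, and still so for the second after the job is handed in, with the robot touching nothing.
It also fails if it takes over 42 s, if anything falls off the work surface, if the arm or the gripper's body presses on something with over 40 N, if the wrist force passes 120 N, or if a joint passes its speed limit or range.

## Working session

There is one attempt and no reset: what is moved stays moved. The work goes in short steps, Python scripts to look and compute and a shell command to move; the robot and the scene stay as the last step left them, time stands still between calls to the robot, and variables do not carry over. Pictures are saved under pics/ and viewed, about 8 in all and at most 12, crops included, and the job is handed in when it is done.

```bash
mkdir -p pics; cat > h.py <<'E'
import numpy as np, cv2
from bench import ctrl, imaging, finder
def ray(im,pt):
    K=np.array(im["intrinsics"]);T=np.array(im["pose"])
    d=T[:3,:3]@np.linalg.inv(K)@np.array([pt[1]*640,pt[0]*480,1.]);return T[:3,3],d/np.linalg.norm(d)
def atz(im,pt,z):
    o,d=ray(im,pt);return o+d*(z-o[2])/d[2]
def tri(rs):
    A=sum(np.eye(3)-np.outer(d,d) for o,d in rs);b=sum((np.eye(3)-np.outer(d,d))@o for o,d in rs)
    return np.linalg.solve(A,b)
E
python3 - <<'E'
from h import *
s=ctrl.get_state();print({k:np.round(v,3) for k,v in s.items()})
Z=dict(band_top=.15,band_under=.136,ear_defenders=0,bar_top=.159,cap_top=.135,stand=0,wax_tin=0,sanding_block=0,marker=0)
ims={c:imaging.get_image(c) for c in("scene","top")}
for c in ims: cv2.imwrite(f"pics/{c}0.png",ims[c]["frame"][:,:,::-1]); print(c,np.round(ims[c]["pose"],2).tolist())
for n,z in Z.items():
    rs=[]
    for c in ims:
        r=finder.spot_point(n,c)
        if r:
            p=r[0]["point"];rs.append(ray(ims[c],p));print(n,c,round(r[0]["conf"],2),np.round([p[0]*480,p[1]*640]),np.round(atz(ims[c],p,z),3))
    if len(rs)==2:print("   tri",np.round(tri(rs),3))
E
```

```text
{'time': np.float64(0.0), 'joint_positions': array([-1.31 ,  0.322, -0.07 ,  1.452,  0.023,  1.371, -0.057]), 'qd': array([ 0.   ,  0.001, -0.   , -0.001,  0.   , -0.001,  0.   ]), 'joint_torque': array([ 0.0000e+00, -4.9129e+01, -4.0400e-01, -3.1253e+01, -6.4000e-02,
        4.4000e-02,  0.0000e+00]), 'position': array([0.159, 0.63 , 0.243]), 'tool_rot': array([-3.870e-01, -3.118e+00,  3.000e-03]), 'ft_force': array([-0.139,  0.384, -0.089]), 'torque': array([ 0.013, -0.004, -0.044]), 'grip_width': np.float64(0.999)}
scene [[0.57, -0.64, 0.52, -0.04], [-0.82, -0.45, 0.35, -0.44], [0.01, -0.62, -0.78, 0.96], [0.0, 0.0, 0.0, 1.0]]
top [[-0.01, -0.99, 0.12, 0.44], [-1.0, 0.01, -0.02, -0.07], [0.01, -0.12, -0.99, 1.02], [0.0, 0.0, 0.0, 1.0]]
band_top scene 0.96 [302. 390.] [ 0.464 -0.253  0.15 ]
band_top top 0.62 [287. 414.] [ 0.462 -0.257  0.15 ]
   tri [ 0.462 -0.255  0.155]
band_under scene 0.69 [305. 396.] [ 0.475 -0.26   0.136]
band_under top 0.73 [283. 409.] [ 0.47  -0.25   0.136]
   tri [ 0.473 -0.255  0.133]
ear_defenders scene 0.85 [346. 386.] [ 0.47 -0.26  0.  ]
ear_defenders 
[... 167 characters left out ...]
0.159]
   tri [0.467 0.099 0.16 ]
cap_top scene 0.49 [168. 259.] [0.601 0.128 0.135]
cap_top top 0.68 [213. 220.] [0.615 0.134 0.135]
   tri [0.618 0.141 0.114]
stand scene 0.78 [261. 235.] [0.464 0.094 0.   ]
stand top 0.9 [287. 246.] [0.47  0.101 0.   ]
   tri [ 0.471  0.102 -0.013]
wax_tin scene 0.68 [252. 417.] [ 0.698 -0.201  0.   ]
wax_tin top 0.77 [190. 377.] [ 0.697 -0.208  0.   ]
   tri [ 0.693 -0.205  0.008]
sanding_block scene 0.84 [278. 475.] [ 0.708 -0.329 -0.   ]
sanding_block top 0.65 [188. 427.] [ 0.701 -0.328  0.   ]
   tri [ 0.701 -0.328  0.008]
marker scene 0.89 [346. 281.] [ 0.36 -0.1   0.  ]
marker top 0.72 [334. 333.] [ 0.361 -0.099  0.   ]
   tri [ 0.361 -0.099 -0.002]
```

```bash
python3 -c "
import cv2,numpy as np
a=cv2.imread('pics/scene0.png');b=cv2.imread('pics/top0.png');cv2.imwrite('pics/both0.png',cv2.resize(np.vstack([a,b]),None,fx=.62,fy=.62,interpolation=cv2.INTER_AREA))"
```

```text
(no output)
```

View pics/both0.png

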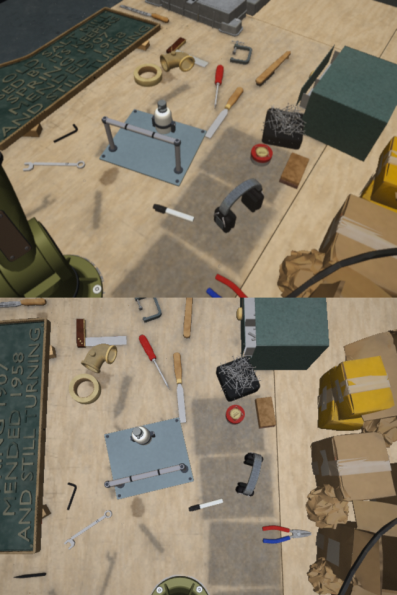

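The scene view shows the stand (bar about px 165–290, 195–275), with the ear defenders at about (386, 330). In the top view the headband is at about (405, 285). I'll zoom in to get the yaws.

```bash
python3 - <<'E'
from h import *
im=imaging.get_image("top"); f=im["frame"]
for n in ("ear_defenders","band_top"):
  r=finder.trace(n,"top")
  if r:
    m=r[0]["region"];rc=cv2.minAreaRect(np.argwhere(m)[:,::-1].astype(np.float32));print(n,r[0]["conf"],m.sum(),rc)
r=finder.trace("stand","top")[0]; rc=cv2.minAreaRect(np.argwhere(r["region"])[:,::-1].astype(np.float32)); bp=cv2.boxPoints(rc)
print("stand",rc,[np.round(atz(im,[p[1]/480,p[0]/640],.01),3).tolist() for p in bp])
a=cv2.resize(f[195:325,360:460],None,fx=4,fy=4,interpolation=2);b=cv2.resize(f[195:325,160:320],None,fx=4,fy=4,interpolation=2)
cv2.imwrite("pics/z1.png",np.hstack([b[:, :],a])[:,:,::-1][:, :800] if 0 else cv2.resize(np.hstack([b,a]),(800,400))[:,:,::-1])
E
```

```text
ear_defenders 0.94 1481 ((401.95416259765625, 283.9862365722656), (30.7462215423584, 69.1550521850586), 16.699243545532227)
stand ((231.58523559570312, 260.3623046875), (107.82026672363281, 141.94712829589844), 76.75948333740234) [[0.616, 0.324, 0.01], [0.692, 0.003, 0.01], [0.446, -0.054, 0.01], [0.375, 0.258, 0.01]]
```

View pics/z1.png

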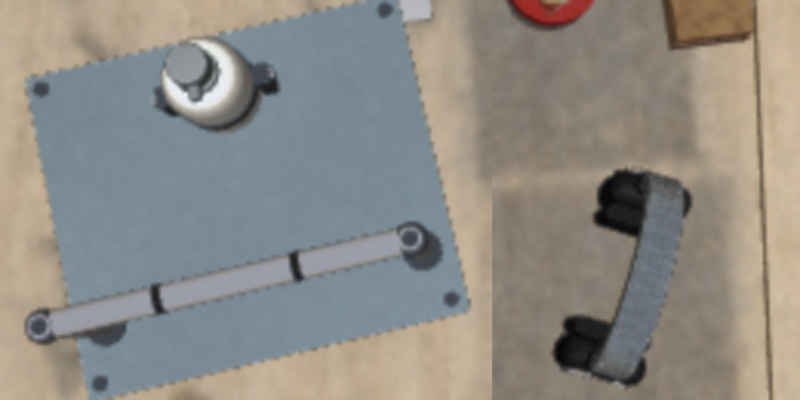

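Estimates: ear defenders' x axis at yaw about −14°, with the crown near (0.467, −0.255). Stand x axis at yaw about 13°, bar top at (0.467, 0.10) and cap near (0.613, 0.134). Next I need tool-frame shifts.

```bash
cat >> h.py <<'E'
from scipy.spatial.transform import Rotation as Ro
def go(pts,yawy=None):
    """shift in tool axes (cm) along waypoints from measured pose; then turn (deg) to point down with tool y at yawy"""
    s=ctrl.get_state();R=Ro.from_rotvec(s["tool_rot"]);p=np.array(s["position"])
    y=R.as_matrix()[:,1];print("t",round(s["time"],2),"pos",np.round(p,4),"yaw tool y",round(np.degrees(np.arctan2(y[1],y[0])),1),"z",np.round(R.as_matrix()[:,2],3),"q",np.round(s["joint_positions"],2),"F",np.round(s["ft_force"],1),"g",round(float(s["grip_width"])*8.7,2))
    for q in pts:
        d=R.inv().apply(np.array(q)-p)*100;print(" to",q,"cm",np.round(d,2),"n5=",int(np.ceil(np.linalg.norm(d)/4.9)));p=np.array(q)
    if yawy is not None:
        best=None
        for a in(yawy,yawy+180):
            c=np.radians(a);yy=np.array([np.cos(c),np.sin(c),0]);z=np.array([0,0,-1.])
            T=Ro.from_matrix(np.c_[np.cross(yy,z),yy,z]);v=np.degrees((R.inv()*T).as_rotvec())
            print("  turn",a,np.round(v,2))
E
python3 -c "
from h import *
go([(.42,.40,.27),(.52,.03,.27),(.467,-.255,.25)],75.5)"
```

```text
t 1.2 pos [0.1588 0.6303 0.2446] yaw tool y 75.9 z [ 0.  0. -1.] q [-1.31  0.32 -0.07  1.45  0.02  1.37 -0.06] F [0.2 0.  0.6] g 8.72
 to (0.42, 0.4, 0.27) cm [-30.95 -15.95  -2.54] n5= 8
 to (0.52, 0.03, 0.27) cm [-18.74 -33.44  -0.  ] n5= 8
 to (0.467, -0.255, 0.25) cm [ -1.82 -28.93   2.  ] n5= 6
  turn 75.5 [0.01 0.   0.36]
  turn 255.5 [-0.0000e+00  1.0000e-02 -1.7964e+02]
```

```bash
python3 -m jog '[[[-3.9,-2,-0.3,0,0,0,6],[-3.9,-2,-0.3,0,0,0,6],[-3.9,-2,-0.3,0,0,0,6],[-3.9,-2,-0.3,0,0,0,6],[-3.9,-2,-0.3,0,0,0,6],[-3.9,-2,-0.3,0,0,0,6],[-3.9,-2,-0.3,0,0,0,6],[-3.7,-2,-0.3,0,0,0,6]]]' 25; python3 -m jog '[[[-2.3,-4.2,0,0,0,0,6],[-2.3,-4.2,0,0,0,0,6],[-2.3,-4.2,0,0,0,0,6],[-2.3,-4.2,0,0,0,0,6],[-2.3,-4.2,0,0,0,0,6],[-2.3,-4.2,0,0,0,0,6],[-2.3,-4.2,0,0,0,0,6],[-2.3,-4.2,0,0,0,0,6],[0,0,0,0,0,0,6],[0,0,0,0,0,0,6]]]'; python3 -c "
from h import *
go([(.467,-.255,.25)],75.5)"
```

```text
time: 2.0
position: [0.4217, 0.3979, 0.269]
tool_rot: [0.387, 3.117, 0.001]
ft_force: [0.1, 0.3, -0.9]
grip_width: 0.691
time: 3.0
position: [0.5168, 0.0276, 0.2688]
tool_rot: [0.392, 3.117, 0.001]
ft_force: [-0.1, 0.2, -0.2]
grip_width: 0.691
t 3.0 pos [0.5168 0.0276 0.2688] yaw tool y 75.7 z [ 0.     0.001 -1.   ] q [-0.56  0.02  0.46  1.76 -0.01  1.37  1.23] F [-0.1  0.2 -0.2] g 6.01
 to (0.467, -0.255, 0.25) cm [ -2.16 -28.61   1.85] n5= 6
  turn 75.5 [0.05 0.01 0.18]
  turn 255.5 [-2.0000e-02  7.0000e-02 -1.7982e+02]
```

```bash
python3 -m jog '[[[-0.4,-4.8,0,0,0,0,6],[-0.4,-4.8,0,0,0,0,6],[-0.3,-4.8,0,0,0,0,6],[-0.3,-4.8,0,0,0,0,6],[-0.3,-4.7,0,0,0,0,6],[-0.4,-4.7,0,0,0,0,6],[0,0,0,0,0,0,6],[0,0,0,0,0,0,6]]]'; python3 - <<'E'
from h import *
ims={c:imaging.get_image(c) for c in("scene","top")}
for n in("band_top","ear_defenders"):
  rs=[]
  for c in ims:
    r=finder.spot_point(n,c)
    for q in r[:1]: print(n,c,round(q["conf"],2),np.round(atz(ims[c],q["point"],.15 if n=="band_top" else 0),3))
go([(.467,-.255,.20)],75.5)
a=ims["scene"]["frame"][200:400,280:500];b=ims["top"]["frame"][200:400,300:500]
cv2.imwrite("pics/g1.png",np.hstack([cv2.resize(a,(440,400)),cv2.resize(b,(360,400))])[:,:,::-1])
E
```

```text
time: 3.8
position: [0.4676, -0.253, 0.2684]
tool_rot: [-0.387, -3.118, -0.001]
ft_force: [0.7, 0.9, -0.7]
grip_width: 0.694
band_top scene 0.77 [ 0.463 -0.26   0.15 ]
band_top top 0.68 [ 0.469 -0.256  0.15 ]
ear_defenders scene 0.56 [ 0.466 -0.254  0.   ]
ear_defenders top 0.92 [ 0.476 -0.259  0.   ]
t 4.1 pos [ 0.4679 -0.2521  0.2685] yaw tool y 76.0 z [ 0.     0.001 -1.   ] q [-0.27  0.05  0.75  1.73 -0.04  1.37  1.81] F [-0.6  1.   0.3] g 5.97
 to (0.467, -0.255, 0.2) cm [ 0.02 -0.31  6.85] n5= 2
  turn 75.5 [ 0.03 -0.    0.54]
  turn 255.5 [ 0.0000e+00  5.0000e-02 -1.7946e+02]
```

View pics/g1.png

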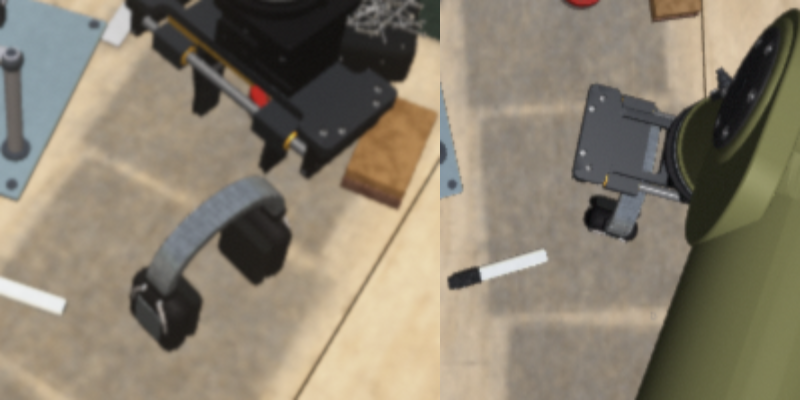

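The gripper is over the crown with the fingers straddling the band, and the estimates agree to about 5 mm. I'll descend and grip.

```bash
python3 -m jog '[[[0,-0.4,3,0,0,0,6],[0,0,3,0,0,0,6],[0,0,2.5,0,0,0,6],[0,0,1.5,0,0,0,6],[0,0,0.7,0,0,0,6],[0,0,0,0,0,0,6]]]'; python3 -m jog '[[[0,0,0,0,0,0,1],[0,0,0,0,0,0,1],[0,0,0,0,0,0,1],[0,0,0,0,0,0,1],[0,0,0,0,0,0,1],[0,0,0,0,0,0,1],[0,0,0,0,0,0,1],[0,0,0,0,0,0,1]]]' 30; python3 -c "
from h import *
go([(.467,-.255,.16)],75.5)"
```

```text
time: 4.7
position: [0.4662, -0.2573, 0.1612]
tool_rot: [-0.386, -3.117, -0.0]
ft_force: [-0.6, 0.2, -0.3]
grip_width: 0.689
time: 5.5
position: [0.4664, -0.2576, 0.1618]
tool_rot: [0.386, 3.117, 0.0]
ft_force: [-0.1, 0.6, 2.1]
grip_width: 0.295
t 5.5 pos [ 0.4664 -0.2576  0.1618] yaw tool y 75.9 z [ 0.  0. -1.] q [-0.24  0.15  0.76  1.87 -0.11  1.16  1.88] F [-0.1  0.6  2.1] g 2.56
 to (0.467, -0.255, 0.16) cm [0.01 0.27 0.18] n5= 1
  turn 75.5 [0.01 0.02 0.38]
  turn 255.5 [-4.0000e-02  2.0000e-02 -1.7962e+02]
```

```bash
python3 -m jog '[[[0,0,-1,0,0,0,1],[0,0,-2,0,0,0,1],[0,0,-3,0,0,0,1],[0,0,-3,0,0,0,1],[0,0,-3,0,0,0,1],[0,0,-3,0,0,0,1],[0,0,-3,0,0,0,1],[0,0,-2,0,0,0,1],[0,0,-1,0,0,0,1],[0,0,0,0,0,0,1]]]'; python3 - <<'E'
from h import *
go([(.467,.10,.37)],103.2)
ims={c:imaging.get_image(c) for c in("scene",)}
f=ims["scene"]["frame"];cv2.imwrite("pics/l1.png",f[60:400,160:600,::-1])
E
```

```text
time: 6.5
position: [0.4663, -0.2581, 0.3724]
tool_rot: [0.387, 3.116, -0.001]
ft_force: [-0.0, -0.4, -2.9]
grip_width: 0.297
t 6.5 pos [ 0.4663 -0.2581  0.3724] yaw tool y 75.8 z [ 0.001 -0.001 -1.   ] q [-0.28  0.02  0.76  1.55 -0.02  1.57  1.8 ] F [-0.  -0.4 -2.9] g 2.59
 to (0.467, 0.1, 0.37) cm [ 8.7  34.74  0.22] n5= 8
  turn 103.2 [ -0.03   0.08 -27.37]
  turn 283.2 [1.1000e-01 4.0000e-02 1.5263e+02]
```

View pics/l1.png

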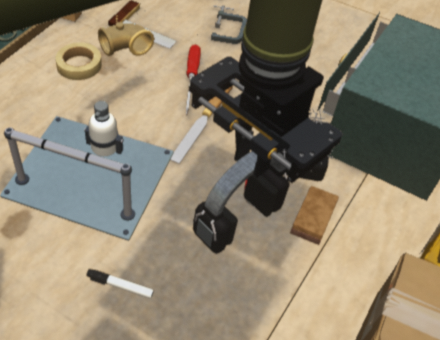

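The defenders are held level and clear of everything. I'll carry them over the bar and turn.

```bash
python3 -m jog '[[[0.4,1.6,0,0,0,0,1],[0.8,3.1,0,0,0,0,1],[1,4,0,0,0,0,1],[1.1,4.5,0,0,0,0,1],[1.1,4.5,0,0,0,0,1],[1.1,4.5,0,0,0,0,1],[1.1,4.4,0,0,0,0,1],[1,4,0,0,0,0,1],[0.7,2.7,0,0,0,0,1],[0.4,1.4,0,0,0,0,1]]]'; python3 -m jog '[[[0,0,0,0,0,-2.4,1],[0,0,0,0,0,-4,1],[0,0,0,0,0,-5,1],[0,0,0,0,0,-5,1],[0,0,0,0,0,-5,1],[0,0,0,0,0,-4,1],[0,0,0,0,0,-2,1],[0,0,0,0,0,0,1],[0,0,0,0,0,0,1],[0,0,0,0,0,0,1]]]';  python3 - <<'E'
from h import *
go([(.467,.10,.184)],103.2)
ims={c:imaging.get_image(c) for c in("scene","top")}
for n in("band_under","band_top","bar_top"):
  rs=[]
  for c in ims:
    r=finder.spot_point(n,c)
    for q in r[:1]: print(n,c,round(q["conf"],2),np.round(atz(ims[c],q["point"],{"band_under":.346,"band_top":.36,"bar_top":.159}[n]),3))
a=ims["scene"]["frame"][60:310,120:370];b=ims["top"]["frame"][160:360,120:370]
cv2.imwrite("pics/h1.png",np.hstack([cv2.resize(a,(400,400)),cv2.resize(b,(400,320),)[:,:] if 0 else cv2.copyMakeBorder(cv2.resize(b,(400,320)),0,80,0,0,0)])[:,:,::-1])
E
```

```text
time: 7.55
position: [0.4655, 0.103, 0.3695]
tool_rot: [-0.38, -3.115, 0.002]
ft_force: [-0.1, 0.7, -3.6]
grip_width: 0.296
time: 8.55
position: [0.4665, 0.0995, 0.3712]
tool_rot: [0.36, -3.12, 0.0]
ft_force: [0.8, -0.1, -2.4]
grip_width: 0.296
t 8.55 pos [0.4665 0.0995 0.3712] yaw tool y 103.2 z [-0.001 -0.    -1.   ] q [-0.63 -0.1   0.34  1.66  0.03  1.58  1.51] F [ 0.8 -0.1 -2.4] g 2.58
 to (0.467, 0.1, 0.184) cm [-0.07  0.04 18.72] n5= 4
  turn 103.2 [-0.01 -0.04 -0.02]
  turn 283.2 [-6.0000e-02  2.0000e-02  1.7998e+02]
band_under scene 0.77 [0.466 0.092 0.346]
band_under top 0.55 [0.459 0.049 0.346]
band_top scene 0.61 [0.464 0.094 0.36 ]
bar_top scene 0.78 [0.469 0.101 0.159]
bar_top top 0.65 [0.468 0.095 0.159]
```

View pics/h1.png

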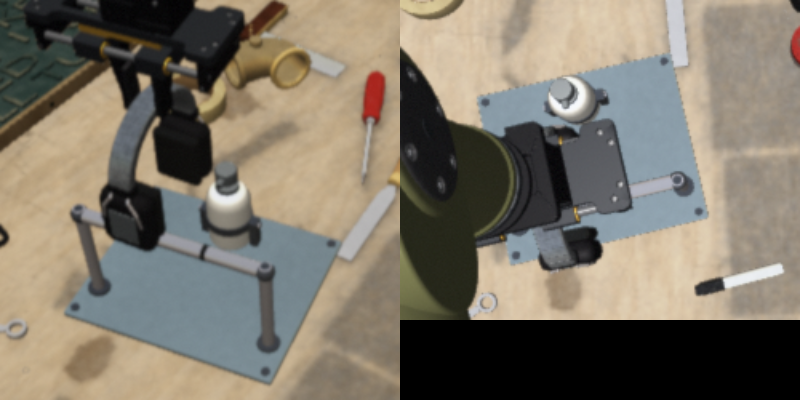

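Aligned over the bar, with a cup on each side and well between the rings. Lowering.

```bash
python3 -m jog '[[[0,0,1,0,0,0,1],[0,0,2,0,0,0,1],[0,0,2.5,0,0,0,1],[0,0,2.5,0,0,0,1],[0,0,2.5,0,0,0,1],[0,0,2.5,0,0,0,1],[0,0,2,0,0,0,1],[0,0,1.5,0,0,0,1],[0,0,1,0,0,0,1],[0,0,0.5,0,0,0,1],[0,0,0,0,0,0,1],[0,0,0,0,0,0,1]]]'; python3 -m jog '[[[0,0,0.2,0,0,0,1],[0,0,0.2,0,0,0,1],[0,0,0,0,0,0,1],[0,0,0,0,0,0,1]]]'; python3 - <<'E'
from h import *
go([(.467,.10,.184)],103.2)
ims={c:imaging.get_image(c) for c in("scene",)}
a=ims["scene"]["frame"][120:320,130:370]
cv2.imwrite("pics/h2.png",cv2.resize(a,(600,500))[:,:,::-1])
E
```

```text
time: 10.15
position: [0.4671, 0.1002, 0.1922]
tool_rot: [-0.363, 3.119, 0.001]
ft_force: [0.5, -0.2, -1.9]
grip_width: 0.295
time: 10.55
position: [0.4666, 0.1001, 0.1876]
tool_rot: [-0.363, 3.12, 0.0]
ft_force: [0.8, -0.1, -2.9]
grip_width: 0.299
t 10.55 pos [0.4666 0.1001 0.1876] yaw tool y 103.3 z [ 0.  0. -1.] q [-0.62 -0.02  0.35  1.95  0.01  1.21  1.53] F [ 0.8 -0.1 -2.9] g 2.6
 to (0.467, 0.1, 0.184) cm [-0.04 -0.02  0.36] n5= 1
  turn 103.2 [0.01 0.01 0.06]
  turn 283.2 [-1.0000e-02  1.0000e-02 -1.7994e+02]
```

View pics/h2.png

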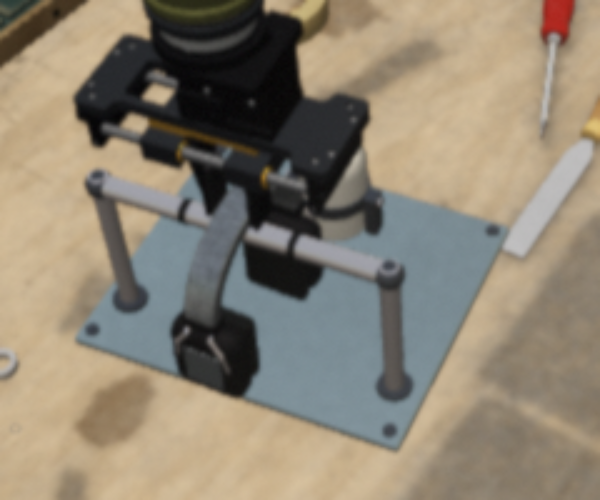

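It straddles the bar between the rings but is still carried by the gripper. I'll ease down until the weight comes off.

```bash
python3 -m jog '[[[0,0,0.2,0,0,0,1],[0,0,0,0,0,0,1],[0,0,0,0,0,0,1]]]';python3 -m jog '[[[0,0,0.1,0,0,0,1],[0,0,0,0,0,0,1],[0,0,0,0,0,0,1]]]'
```

```text
time: 10.9
position: [0.4666, 0.1, 0.1855]
tool_rot: [0.363, -3.121, 0.0]
ft_force: [-0.4, -0.1, -2.4]
grip_width: 0.301
time: 11.2
position: [0.4666, 0.1, 0.1846]
tool_rot: [-0.363, 3.121, 0.0]
ft_force: [0.9, 0.9, -2.3]
grip_width: 0.297
```

```bash
python3 -m jog '[[[0,0,0.1,0,0,0,1],[0,0,0,0,0,0,1],[0,0,0,0,0,0,1]]]';python3 -m jog '[[[0,0,0.1,0,0,0,1],[0,0,0,0,0,0,1],[0,0,0,0,0,0,1]]]'
```

```text
time: 11.5
position: [0.4668, 0.1001, 0.1842]
tool_rot: [-0.363, 3.12, 0.001]
ft_force: [-2.6, 0.3, 3.5]
grip_width: 0.295
time: 11.8
position: [0.4667, 0.1002, 0.1839]
tool_rot: [-0.363, 3.12, 0.001]
ft_force: [-4.4, -1.1, 8.9]
grip_width: 0.293
```

Contact. I'll back off slightly, release, then rise.

```bash
python3 -m jog '[[[0,0,-0.1,0,0,0,2.6],[0,0,0,0,0,0,3.0],[0,0,0,0,0,0,3.5],[0,0,0,0,0,0,4.6],[0,0,0,0,0,0,4.6],[0,0,0,0,0,0,4.6],[0,0,-0.5,0,0,0,4.6],[0,0,-1,0,0,0,4.6],[0,0,-2,0,0,0,4.6],[0,0,-2.5,0,0,0,4.6],[0,0,-2,0,0,0,4.6],[0,0,0,0,0,0,4.6]]]'; python3 - <<'E'
from h import *
go([(.613,.134,.27)],103.2)
ims={c:imaging.get_image(c) for c in("scene","top")}
for n in("band_under","band_top","cap_top"):
  rs=[]
  for c in ims:
    r=finder.spot_point(n,c)
    for q in r[:1]: rs.append(ray(ims[c],q["point"]));print(n,c,round(q["conf"],2),np.round(atz(ims[c],q["point"],{"band_under":.159,"band_top":.173,"cap_top":.135}[n]),3))
  if len(rs)==2:print(np.round(tri(rs),3))
a=ims["scene"]["frame"][120:320,130:370];b=ims["top"]["frame"][160:360,120:370]
cv2.imwrite("pics/h3.png",np.hstack([cv2.resize(a,(432,360)),cv2.resize(b,(368,360))])[:,:,::-1])
E
```

```text
time: 13.0
position: [0.4685, 0.1005, 0.2674]
tool_rot: [-0.362, 3.114, 0.003]
ft_force: [0.8, -0.1, 0.4]
grip_width: 0.528
t 13.0 pos [0.4685 0.1005 0.2674] yaw tool y 103.3 z [ 0.006  0.003 -1.   ] q [-0.63 -0.07  0.34  1.84  0.02  1.36  1.51] F [ 0.8 -0.1  0.4] g 4.59
 to (0.613, 0.134, 0.27) cm [-14.84  -0.05  -0.16] n5= 4
  turn 103.2 [0.06 0.38 0.06]
  turn 283.2 [-6.0000e-01  1.0000e-01 -1.7994e+02]
band_under scene 0.82 [0.466 0.09  0.159]
band_top scene 0.96 [0.465 0.097 0.173]
cap_top scene 0.54 [0.608 0.138 0.135]
cap_top top 0.73 [0.614 0.13  0.135]
[0.61  0.134 0.136]
```

View pics/h3.png

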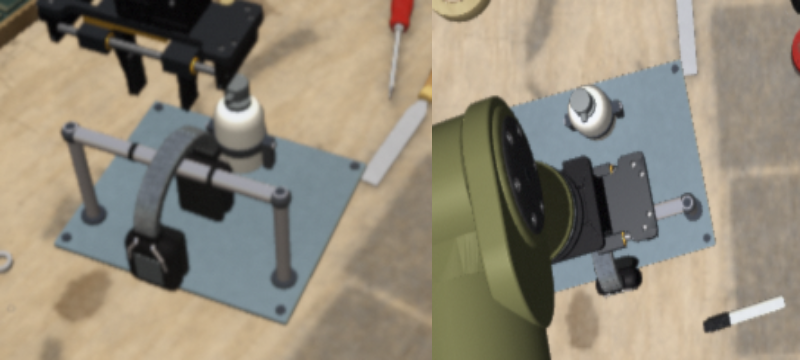

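It hangs freely with one cup each side, midway between the rings. Next is the cap at (0.613, 0.134), with the fingers shut.

```bash
python3 -m jog '[[[-2,0,0,0,0,0,0],[-3.5,0,0,0,0,0,0],[-4,0,0,0,0,0,0],[-3.2,0,0,0,0,0,0],[-1.8,0,0,0,0,0,0],[0,0,0,0,0,0,0],[0,0,1.5,0,0,0,0],[0,0,2.5,0,0,0,0],[0,0,2.5,0,0,0,0],[0,0,2,0,0,0,0],[0,0,1,0,0,0,0],[0,0,0,0,0,0,0]]]' ; python3 -c "
from h import *
go([(.613,.134,.157),(.613,.134,.151)],103.2)"
```

```text
time: 14.6
position: [0.6058, 0.133, 0.1667]
tool_rot: [0.362, -3.117, 0.0]
ft_force: [0.3, 0.3, -0.3]
grip_width: 0.003
t 14.6 pos [0.6058 0.133  0.1667] yaw tool y 103.3 z [-0.004 -0.001 -1.   ] q [-0.57  0.32  0.38  1.64 -0.12  1.21  1.64] F [ 0.3  0.3 -0.3] g 0.03
 to (0.613, 0.134, 0.157) cm [-0.73 -0.06  0.97] n5= 1
 to (0.613, 0.134, 0.151) cm [-0.  -0.   0.6] n5= 1
  turn 103.2 [ 0.01 -0.21  0.06]
  turn 283.2 [ 3.2000e-01  1.0000e-02 -1.7994e+02]
```

```bash
python3 -m jog '[[[-0.7,0,0,0,0,0,0],[0,0,0.5,0,0,0,0],[0,0,0.3,0,0,0,0],[0,0,0.2,0,0,0,0],[0,0,0,0,0,0,0]]]'; python3 -m jog '[[[0,0,0.2,0,0,0,0],[0,0,0.2,0,0,0,0],[0,0,0,0,0,0,0]]]';  python3 -m jog '[[[0,0,0.15,0,0,0,0],[0,0,0,0,0,0,0],[0,0,0,0,0,0,0]]]'
```

```text
time: 15.1
position: [0.6144, 0.1349, 0.1583]
tool_rot: [0.363, -3.12, 0.0]
ft_force: [-0.4, 0.1, 0.4]
grip_width: 0.004
time: 15.4
position: [0.6148, 0.135, 0.1549]
tool_rot: [-0.363, 3.12, 0.0]
ft_force: [-0.2, -0.1, 3.3]
grip_width: 0.005
time: 15.7
position: [0.6148, 0.1349, 0.1534]
tool_rot: [-0.363, 3.12, 0.0]
ft_force: [-0.3, 1.1, 4.6]
grip_width: 0.008
```

Spring force is rising as expected. I'll continue to the hard stop.

```bash
python3 -m jog '[[[0,0,0.2,0,0,0,0],[0,0,0,0,0,0,0],[0,0,0,0,0,0,0]]]'; python3 -m jog '[[[0,0,0.2,0,0,0,0],[0,0,0,0,0,0,0],[0,0,0,0,0,0,0]]]'
```

```text
time: 16.0
position: [0.6148, 0.135, 0.1515]
tool_rot: [-0.363, 3.12, 0.0]
ft_force: [-1.4, -0.1, 5.2]
grip_width: 0.006
time: 16.3
position: [0.6149, 0.135, 0.1514]
tool_rot: [-0.363, 3.119, 0.001]
ft_force: [-4.8, -0.8, 14.2]
grip_width: 0.008
```

The hard stop is reached: z stalled at 0.1514 with 14 N. I'll rise straight up, back away clear and check.

```bash
python3 -m jog '[[[0,0,-0.5,0,0,0,0],[0,0,-1,0,0,0,0],[0,0,-2,0,0,0,0],[0,0,-3,0,0,0,0],[0,0,-4,0,0,0,0],[0,0,-4,0,0,0,0],[0,0,-3,0,0,0,0],[-3,0,-1,0,0,0,0],[-4,0,0,0,0,0,0],[-3,0,0,0,0,0,0],[0,0,0,0,0,0,0],[0,0,0,0,0,0,0]]]'; python3 - <<'E'
from h import *
go([])
ims={c:imaging.get_image(c) for c in("scene","top")}
Z=dict(band_top=.173,band_under=.159,cap_top=.135,wax_tin=0,sanding_block=0,marker=0)
for n,z in Z.items():
  for c in ims:
    r=finder.spot_point(n,c)
    for q in r[:1]: print(n,c,round(q["conf"],2),np.round(atz(ims[c],q["point"],z),3))
a=ims["scene"]["frame"][120:320,130:370];b=ims["top"]["frame"][160:360,120:370]
cv2.imwrite("pics/h4.png",np.hstack([cv2.resize(a,(432,360)),cv2.resize(b,(368,360))])[:,:,::-1])
E
```

```text
time: 17.5
position: [0.7117, 0.1577, 0.3321]
tool_rot: [0.362, -3.118, 0.002]
ft_force: [-0.5, -0.8, 0.6]
grip_width: 0.004
t 17.5 pos [0.7117 0.1577 0.3321] yaw tool y 103.2 z [-0.003 -0.001 -1.   ] q [-0.5   0.5   0.4   1.07 -0.19  1.61  1.65] F [-0.5 -0.8  0.6] g 0.04
band_top scene 0.84 [0.465 0.1   0.173]
band_top top 0.56 [0.46  0.096 0.173]
band_under scene 0.85 [0.466 0.096 0.159]
band_under top 0.88 [0.468 0.104 0.159]
cap_top scene 0.5 [0.603 0.138 0.135]
cap_top top 0.47 [0.614 0.129 0.135]
wax_tin scene 0.76 [ 0.697 -0.197  0.   ]
sanding_block scene 0.59 [ 0.703 -0.322  0.   ]
sanding_block top 0.84 [ 0.694 -0.326  0.   ]
marker scene 0.71 [ 0.358 -0.091  0.   ]
marker top 0.81 [ 0.366 -0.1    0.   ]
```

View pics/h4.png

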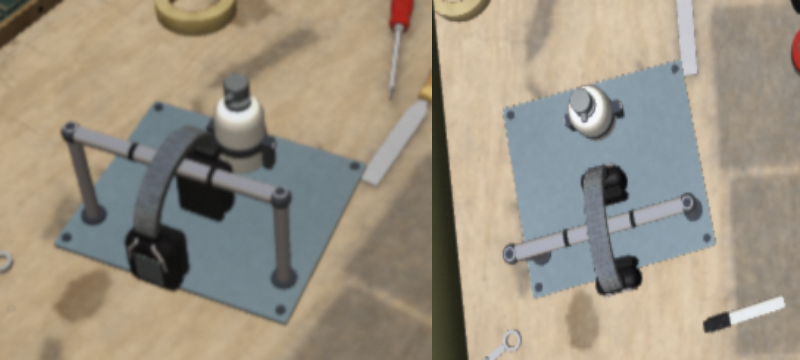

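The defenders hang midway between the rings with one cup on each side, in the same pose as before the press. The cap is back up and the robot is clear.

```bash
python3 -c "
from bench import close_job
print(close_job())"
```

```text
the job is handed in; nothing more can be done
None
```

The ear defenders are hanging over the bar midway between the two rings, with one cup on each side, and I let go before spraying. I then pressed the spray cap to its stop: travel stalled about 6 mm down, with the force rising to 14 N. I let it spring back and handed the job in at about 18 s.

- **Hanging:** the last pictures, taken with the arm clear, show them in the same pose as before the press. Band-underside estimates are within about 5 mm of the bar's middle.
- **Cap:** it looks fully up in the last picture. I did not read its travel directly. The network's cap position was low-confidence (about 0.5), and the two cameras disagreed by about 1 cm.
- **Bystanders:** the wax tin, sanding block and marker were found within 1 cm of where they started, which is within the networks' scatter. The wax tin was not detected in the final top view, so that check rests on the scene camera only.

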